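# Kiln supply check: trip and restore the breaker, then hold the recessed reset

### The job

Do the pre-firing check on the kiln's grey supply box: push the yellow test button on the sloping panel so that it drops the breaker's black lever, then lift the lever back up until it stays up by itself and the box has power again. The power cut has tripped the over-temperature limiter, so re-arm it: take the red-handled stylus out of the wooden tool block, reach its steel rod down through the red-rimmed hole in the top of the box and hold the recessed reset button fully down. Finish while the gripper is still holding the stylus on the pressed button, and leave the brown-handled needle tool, the small jar and the white bowl where they are.

Things in the scene. Friction and masses are not known exactly. Their poses are not given: they have to be found in the camera images.
- supply_box: Grey kiln supply box, dark end cheeks, fixed, 226 (y) x 196 (x) x 94 mm high. Origin on the table under its centre; x to its back, y to its left seen from the robot, z up; front (-x) faces the robot within 20 degrees. Front wall (x = -95 mm) 40 mm high; from its top a panel slopes up at 25 degrees to the deck (x = 15 to 95 mm, 91 mm high).
- panel (a point): Middle of the sloping panel; x points up the slope, z out of the panel, y to the box's left. Left half: the breaker, a white nose 66 (x) x 100 (y) x 8 mm proud of the panel, with the black lever (y = 30 mm) and left of it the yellow test button (y = 74 mm). Right half: black temperature controller, 6 mm proud.
- lever (a joint): Breaker lever, rad: 0 = up (on), 1.2 = dropped (off). Spring toggle on a level hinge along the box's y, 3 mm under the nose's face: snaps up below 0.4, drops above 0.4. Lifting takes about 1.5 N at the tip. It will not stay up while the test button is in.
- lever_tip (a point): Centre of the round bar (9 mm thick, 26 mm wide along y) at the black lever's tip, 26 mm from the hinge; moves with it. Up: leans 0.5 rad from the panel's normal up the slope, 20 mm off the nose's face. Dropped: 0.7 rad down the slope, 17 mm off the face, 29 mm lower down. Lift it by pushing its front side up the slope. Green patch shows when up, red when dropped.
- test_button (a joint): Travel of the yellow test button, m: 0 = out, 0.0065 = fully in. Springs back when let go. The lever trips at about 0.005; takes about 2.5 N.
- test_top (a point): Centre of the top of the yellow round test button, 14 mm wide, 8 mm proud of the white nose, 44 mm left of the lever's middle; moves with the button. z points out of the panel (the button goes in along -z), x up the slope.
- reset_hole (a point): Centre of the reset hole's mouth at deck height, 91 mm above the table. Vertical hole: a red funnel, 22 mm wide at the mouth (rim 1.5 mm proud of the deck), narrowing over 6 mm to a 10 mm tube. Axes as the box's. An amber lamp, 7 mm high, stands 45 mm left of it.
- reset_button (a joint): Travel of the recessed reset button, m: 0 = out, 0.006 = fully down. Springs back; starts to move at 1.5 N, fully down at 4.5 N. Only a thin rod reaches it.
- reset_top (a point): Centre of the top of the white reset button (8 mm wide) in the tube, 18 mm below the hole's mouth when out; moves down with the button.
- tool_block: Block of light wood, 46 (x) x 150 (y) x 62 mm high, fixed to the table; origin under its centre. Three vertical holes in a row along its y: at y = -45 and +45 mm (8 mm wide) stand the stylus and the needle tool, either way round; the middle hole (12 mm) is empty.
- stylus: Stylus, 140 mm long, 35 g, standing tip down in the block: steel rod, 5 mm thick, round end, 56 mm long; brass collar of 12 mm (56 to 64 mm from the tip); red handle 12 to 13 mm thick (64 to 140 mm). Origin at the rod's end, z toward the handle. At the start the collar rests on the block (rod's end 6 mm above the table, handle's top 146 mm); draw it up 56 mm to clear the block.
- needle_tool: Needle tool with a brown wooden handle, otherwise of the stylus's size, with a 3 mm rod; stands in the block's other hole. To be left there. Origin and axes as for the stylus.
- cream_jar: Small jar with a white lid, 52 mm in diameter, 82 mm high, loose. Origin under its centre. To be left alone.
- test_pot: White bowl, 120 mm in diameter, 62 mm high, loose. Origin under its centre. To be left alone.
Not all that is in view belongs to the job. Several things have the shape of the tool_block; the one meant has the colours described above.

How it is judged:
By the outcome, as a careful person would: the job done as asked, in the order asked, and still so for the second after the job is handed in, while the arm keeps its last pose, push and grip.
It also fails if it takes over 54 s, if anything falls off the work surface, if the arm or the gripper's body presses on something with over 40 N, if the wrist force passes 120 N, or if a joint passes its speed limit or range.

### The arm

A 6-joint arm with a two-finger parallel gripper is mounted at the origin on the work surface; the furniture and walls round the work are solid. World frame = base frame: x ahead of the robot, y to its left, z up, the work surface at z = 0. Lengths are in m, angles in rad, forces in N, time in s.
With the tool pointing down it reaches from about 0.35 to 1 m from the base axis. Payload 7.1 kg.
Tool frame: the origin (TCP) lies between the finger pads; the fingertips stand 22 mm ahead of it and the grasp point (between the pads) lies 3 mm ahead of it; z points along the fingers, y is the line along which they close (so a half turn about z gives the same grasp; the last joint's range is limited). The gripper opens to 85 mm and grips with 20 to 120 N. Pads are 22 mm wide; open, the fingers measure 114 mm over their backs; the gripper's body (76 mm by 85 mm) begins 54 mm behind the grasp point. The pads swing forward as they close: fully open they stand 13 mm farther back than shut.
Start: joints at [1.223, 0.423, 1.63, -0, 1.089, -0.019], TCP at [0.202, 0.592, 0.253] pointing down, gripper open.
Joint ranges: [-3, 3], [-0.9, 2.11], [0.09, 2.58], [-1.31, 4.45], [0.11, 2.69], [-2.54, 2.54]. Speed limits (rad/s): [2.39, 2.39, 3.01, 3.14, 3.14, 3.14].

### API

Orientations are given as a rotation vector (axis times angle).
In Python, from rig import manip gives the robot as it stands. The module is installed in compiled form; this text tells all that it offers. Calls block until the motion is done:
- manip.move_to(position, orientation): joint-space move of the TCP to a pose.
- manip.servo_line(position, orientation=None, rate=0.15): straight line of the TCP; orientation=None keeps the orientation; rate is the mean speed in m/s.
- manip.set_joints(angles): joint-space move.
- manip.command_gripper(opening, f_grip=None): finger opening in m; f_grip is the grip in N (None keeps the last); returns when the fingers have stopped.
- manip.hold(seconds).
- manip.solve_ik(position, orientation): joint angles nearest the present ones, or None.
- manip.camera(name): name is "scene" or "top" or "wrist"; returns a dict with "image" (384x512x3 uint8, red, green, blue), "fx", "fy", "cx", "cy" (pixels), "cam_to_world" (4x4, takes a point from camera to world coordinates); the wrist camera has in their place "mount" (4x4, takes a point from camera to tool coordinates, whose origin is the TCP and whose axes are the flange's). Camera axes: x right, y down, z forward; pixel columns grow to the right and rows downward; lengths in m; the calibration is good to about 2 mm. A picture is of the moment at which its call begins: read the wrist's pose just before it. There is no depth.
A pose or a line that the arm cannot do raises manip.IKError and nothing moves.
- manip.sign_off(): hands the job in; it is judged then, once.
Readings, each from a call of its own:
- manip.get_time(): time.
- manip.get_joint_positions(): joint angles.
- manip.get_joint_vel(): joint speeds.
- manip.get_tau(): joint torques, N m.
- manip.get_position(): TCP position.
- manip.get_ee_rot(): TCP orientation.
- manip.get_contact_force(): force on the tool from outside, world axes, zero at the start.
- manip.get_torque(): the same for the moment, N m.
- manip.get_width(): finger opening in m.
- manip.get_grip_force(): force on a finger pad.
Only numpy, scipy, OpenCV 4.12 (cv2) and the standard library are available. Lean on these libraries where they do the work, as an engineer would, in place of code of your own. Each camera call takes 0.05 s, during which the arm holds its last target. There are 200 camera calls.

## Working session

There is one attempt and no reset: what is moved stays moved. The work goes in short steps, each a Python script; the robot and the scene stay as the last script left them, time stands still between calls to the robot, and variables do not carry over. Pictures are saved under pics/ and viewed, at most 12 in all, crops included, and the job is handed in when it is done.

```bash
mkdir -p pics
python3 - <<'E'
from rig import manip as m
import cv2,pickle,numpy as np
d={}
for n in("scene","top","wrist"):
    c=m.camera(n);d[n]=c;cv2.imwrite(f"pics/{n}0.png",c["image"][...,::-1])
pickle.dump(d,open("cams.pkl","wb"))
a=[cv2.resize(d[n]["image"],(800,600))for n in("scene","top")]
for n,i in zip(("scene","top"),a):cv2.imwrite(f"pics/{n}_big.png",i[...,::-1])
np.set_printoptions(precision=4,suppress=True)
for n in d:print(n,{k:v for k,v in d[n].items() if k!="image"})
print(m.get_time(),m.get_position(),m.get_ee_rot(),m.get_width())
E
```

```text
scene {'fx': 363.20323139206494, 'fy': 363.20323139206494, 'cx': 260.4663264180182, 'cy': 194.9064625111411, 'cam_to_world': array([[ 0.8785, -0.2002,  0.4338,  0.0303],
       [-0.4777, -0.3811,  0.7915, -0.9161],
       [ 0.0068, -0.9026, -0.4305,  0.5649],
       [ 0.    ,  0.    ,  0.    ,  1.    ]])}
top {'fx': 395.594883080741, 'fy': 395.594883080741, 'cx': 260.32513830059645, 'cy': 189.60721054982602, 'cam_to_world': array([[-0.1292, -0.9689,  0.211 ,  0.2509],
       [-0.9916,  0.127 , -0.024 , -0.0473],
       [-0.0036, -0.2124, -0.9772,  1.2838],
       [ 0.    ,  0.    ,  0.    ,  1.    ]])}
wrist {'fx': 339.85270982657954, 'fy': 339.85270982657954, 'cx': 251.55875886729618, 'cy': 195.36312909296274, 'mount': array([[ 0.001 , -0.9597, -0.2811,  0.0719],
       [ 1.    ,  0.0006,  0.0016,  0.0006],
       [-0.0014, -0.2811,  0.9597, -0.12  ],
       [ 0.    ,  0.    ,  0.    ,  1.    ]])}
0.15 [0.2016 0.5912 0.2527] [-0.5141 -3.099   0.0018] 0.08496224168075363
```

View pics/scene_big.png

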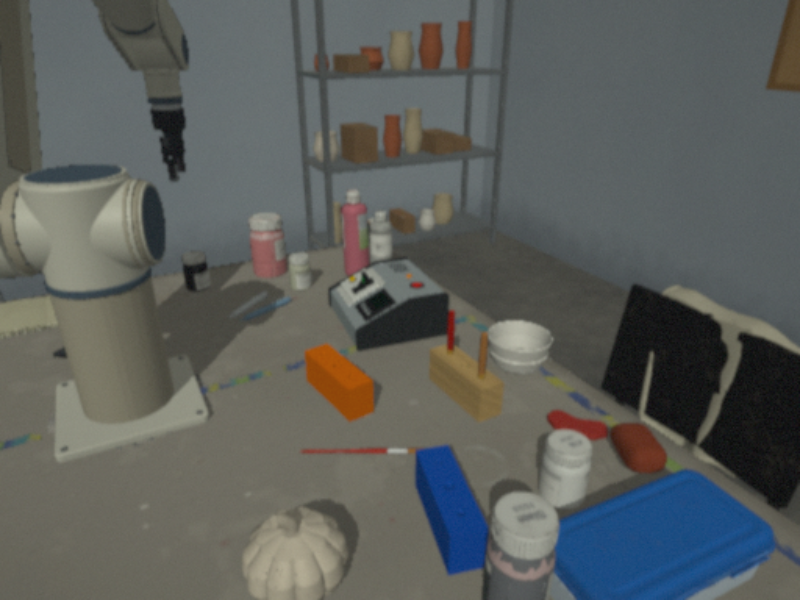

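View pics/top_big.png

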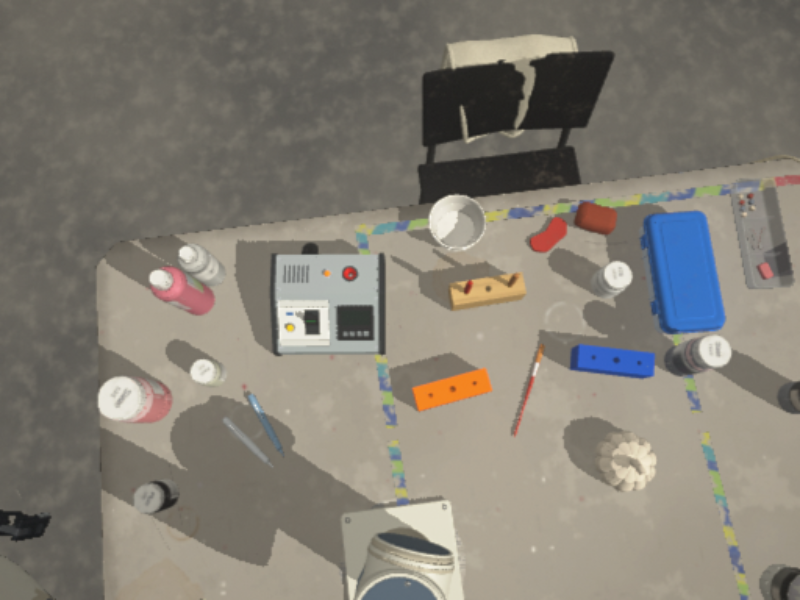

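Scene: the wooden block is at (465,380) and the grey box at (388,305). Top: box at (330,303), yellow button (290,327), lever (312,320), red hole (349,272), amber lamp (326,272). Candidates for the block in the top view are orange (452,389), blue (613,361) and light wood (487,291). I choose the wood one. For the stylus I choose the red handle (467,287) over the brown one (515,280) and the red pencil (528,390). Next, a close crop.

Run:
```python
import cv2,pickle
d=pickle.load(open("cams.pkl","rb"))
t=d["top"]["image"]
a=cv2.resize(t[150:235,168:253],(400,400),interpolation=cv2.INTER_CUBIC)   # x4.706
b=cv2.resize(t[160:210,275:345],(560//14*10,400*5//7),interpolation=cv2.INTER_CUBIC)
s=d["scene"]["image"]
c=cv2.resize(s[155:275,200:360],(400*1,300),interpolation=cv2.INTER_CUBIC)
import numpy as np
o=np.zeros((600,800,3),np.uint8);o[:400,:400]=a;o[:b.shape[0],400:400+b.shape[1]]=b;o[300:600,400:]=c
cv2.imwrite("pics/crop1.png",o[...,::-1]);print(b.shape)
```

```text
(285, 400, 3)
```

View pics/crop1.png

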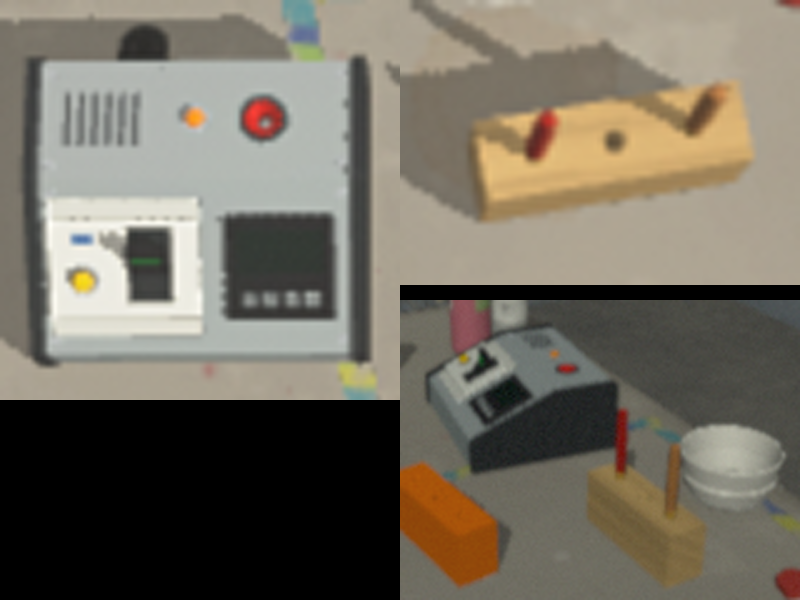

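Crop: funnel centre at (264,118), lamp (193,117), yellow button (83,279) and lever with green patch (148,262). The stylus top is at (547,118) entering the block at (537,155); the brown tool top is at (720,92).

```bash
cat > h.py <<'E'
import numpy as np,pickle
from scipy.spatial.transform import Rotation as R
def ray(c,px,z,T=None):
    T=c["cam_to_world"] if T is None else T
    d=T[:3,:3]@np.array([(px[0]-c["cx"])/c["fx"],(px[1]-c["cy"])/c["fy"],1]);o=T[:3,3]
    return o+d*(z-o[2])/d[2]
def proj(c,P,T=None):
    T=c["cam_to_world"] if T is None else T
    p=T[:3,:3].T@(np.asarray(P)-T[:3,3]);return np.array([c["fx"]*p[0]/p[2]+c["cx"],c["fy"]*p[1]/p[2]+c["cy"]])
np.set_printoptions(precision=4,suppress=True)
E
python3 - <<'E'
from h import *
d=pickle.load(open("cams.pkl","rb"));t=d["top"];s=d["scene"]
A=lambda u,v:((u+.5)/4.706-.5+168,(v+.5)/4.706-.5+150)
B=lambda u,v:((u-400+.5)/5.714-.5+275,(v+.5)/5.714-.5+160)
C=lambda u,v:((u-400+.5)/2.5-.5+200,(v-300+.5)/2.5-.5+155)
for n,p,z in [("hole",A(264,118),.0925),("lamp",A(193,117),.095),("test",A(83,279),.08),("front L top",A(42,357),.040),("front R top",A(366,357),.040),("backL",A(38,60),.094),("backR",A(362,60),.094),("green",A(146,262),.09),
 ("sty top",B(548,117),.146),("sty base",B(537,155),.066),("ndl top",B(720,92),.146),("ndl base",B(697,130),.066),("midhole",B(615,141),.062),("blk FL",B(483,188),.062),("blk FR",B(751,155),.062),("blk BL",B(472,125),.062),("blk BR",B(737,85),.062)]:
    print(n,ray(t,p,z))
for n,p,z in [("hole",C(567,369),.0925),("sty top",C(622,411),.146),("sty base",C(621,474),.064),("ndl base",C(672,516),.064),("test",C(463,358),.08)]:print("S",n,ray(s,p,z))
E
```

```text
hole [0.57   0.0302 0.0925]
lamp [0.5761 0.0763 0.095 ]
test [0.4806 0.1605 0.08  ]
front L top [0.439  0.1995 0.04  ]
front R top [ 0.4108 -0.0161  0.04  ]
backL [0.6287 0.1746 0.094 ]
backR [ 0.6007 -0.0389  0.094 ]
green [0.4845 0.1171 0.09  ]
sty top [ 0.5098 -0.1968  0.146 ]
sty base [ 0.5075 -0.198   0.066 ]
ndl top [ 0.5114 -0.2872  0.146 ]
ndl base [ 0.51   -0.2879  0.066 ]
midhole [ 0.5105 -0.2426  0.062 ]
blk FL [ 0.4937 -0.1662  0.062 ]
blk FR [ 0.4929 -0.3159  0.062 ]
blk BL [ 0.5299 -0.1653  0.062 ]
blk BR [ 0.5334 -0.315   0.062 ]
S hole [0.5694 0.0274 0.0925]
S sty top [ 0.5053 -0.2023  0.146 ]
S sty base [ 0.5127 -0.1947  0.064 ]
S ndl base [ 0.5129 -0.2904  0.064 ]
S test [0.4756 0.1516 0.08  ]
```

```bash
cat >> h.py <<'E'
yaw=-0.130; C0=np.array([0.520,0.080,0.])
Rb=R.from_euler('z',yaw).as_matrix()
c25,s25=np.cos(np.radians(25)),np.sin(np.radians(25))
Rp=Rb@np.array([[c25,0,-s25],[0,1,0],[s25,0,c25]])     # panel axes: up slope, left, out
P0=C0+Rb@np.array([-.040,0,.0656])
pan=lambda s,y,n:P0+Rp@np.array([s,y,n])               # panel coords -> world
Rt=np.column_stack([Rp[:,1],Rp[:,0],-Rp[:,2]]); rvp=R.from_matrix(Rt).as_rotvec()
tool=lambda s,y,n:pan(s,y,n+.022)                      # TCP for fingertips at (s,y,n)
def wcam(m):
    p,r=np.array(m.get_position()),R.from_rotvec(m.get_ee_rot()).as_matrix()
    T=np.eye(4);T[:3,:3]=r;T[:3,3]=p
    c=m.camera("wrist");c["T"]=T@c["mount"];return c
E
python3 - <<'E'
from h import *
from rig import manip as m
import cv2
m.servo_line([.2,.592,.40],rate=.3)
m.move_to(tool(0,.052,.20),rvp)
m.command_gripper(0.0,20)
m.move_to(tool(0,.052,.11),rvp)
m.hold(.2)
c=wcam(m);pickle.dump(c,open("w1.pkl","wb"))
cv2.imwrite("pics/w1.png",cv2.resize(c["image"],(800,600),interpolation=cv2.INTER_CUBIC)[...,::-1])
print(m.get_time(),m.get_position(),tool(0,.052,.11),m.get_joint_positions(),m.get_width())
E
```

```text
4.0833 [0.4321 0.1444 0.1869] [0.4318 0.144  0.1852] [ 0.4353  0.1923  2.269  -0.6632  0.3765  1.1497] -0.00014940867079108155
```

View pics/w1.png

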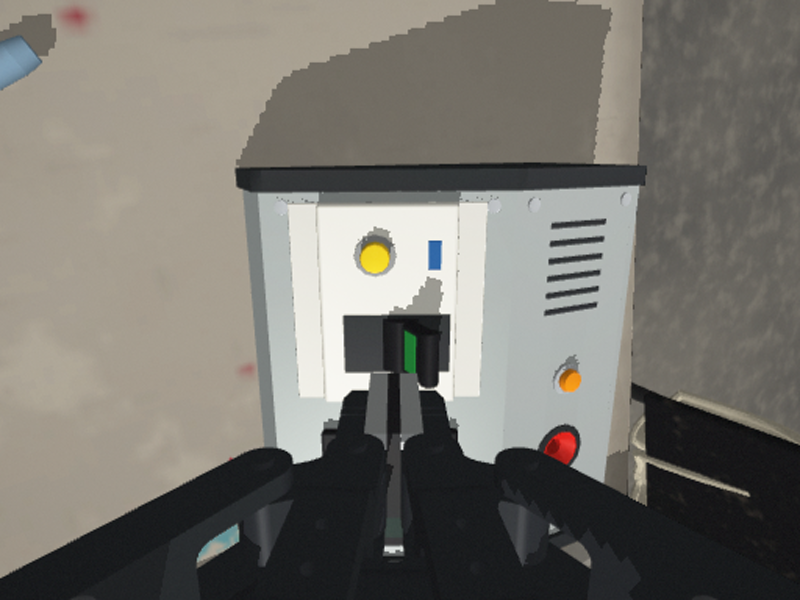

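Wrist view: yellow button at (374,257), lever up with its bar at (428,355) and the green patch showing, recess u 344–450. Lamp (569,380), funnel (561,445).

Run:
```python
from h import *
c=pickle.load(open("w1.pkl","rb"));T=c["T"]
def pp(u,v,n):
    px=((u+.5)/1.5625-.5,(v+.5)/1.5625-.5)
    o=Rp.T@(T[:3,3]-P0);d=Rp.T@T[:3,:3]@np.array([(px[0]-c["cx"])/c["fx"],(px[1]-c["cy"])/c["fy"],1])
    return (o+d*(n-o[2])/d[2])[:2]
for a in [("test",374,257,.016),("noseFL",290,206,0.0),("noseBL",487,206,0.0),("noseFR",299,396,0.0),("noseBR",479,396,0.0),("bar",428,355,.028),("recF",344,345,.008),("recB",450,345,.008),("recL",400,316,.008),("bar L end",430,322,.030),("bar R end",428,387,.030)]:print(a[0],pp(*a[1:]))
w=lambda u,v,z:ray(c,((u+.5)/1.5625-.5,(v+.5)/1.5625-.5),z,T)
print(w(561,445,.0925),w(569,380,.098),Rb.T@(w(561,445,.0925)-C0),Rb.T@(w(569,380,.098)-C0))
```

```text
test [-0.0079  0.0786]
noseFL [-0.0478  0.0999]
noseBL [0.0452 0.0999]
noseFR [-0.0483  0.0018]
noseBR [0.0458 0.0017]
bar [0.0166 0.0357]
recF [-0.0233  0.0331]
recB [0.0288 0.0331]
recL [0.0042 0.048 ]
bar L end [0.0171 0.0521]
bar R end [0.0168 0.0207]
[0.5692 0.0367 0.0925] [0.5705 0.0802 0.098 ] [ 0.0544 -0.0366  0.0925] [0.0501 0.0068 0.098 ]
```

```bash
python3 - <<'E'
from h import *
c=pickle.load(open("w1.pkl","rb"))
for P in [(.011,0,.022),(0,0,.022),(.011,.0145,.022),(.011,-.0145,.022)]:
    print(P,(proj(c,P,c["mount"])+.5)*1.5625-.5)
d=pickle.load(open("cams.pkl","rb"));c=d["top"]
for n,P in [("test",pan(-.008,.0786,.016)),("test74",pan(-.008,.074,.016)),("hole",(.5692,.0367,.0925))]:
  u=proj(c,P);print(n,(u+.5-[168,150])*4.706-.5)
E
python3 - <<'E'
import cv2,pickle
d=pickle.load(open("w1.pkl","rb"))["image"]
cv2.imwrite("pics/w1c.png",cv2.resize(d[195:300,195:375],(800,467),interpolation=cv2.INTER_CUBIC)[...,::-1])
E
```

```text
(0.011, 0, 0.022) [395.2301 370.7321]
(0, 0, 0.022) [395.178  405.2531]
(0.011, 0.0145, 0.022) [445.3393 370.7271]
(0.011, -0.0145, 0.022) [345.1089 370.737 ]
test [ 77.8045 286.6035]
test74 [ 84.8072 286.6024]
hole [254.283  120.4552]
```

View pics/w1c.png

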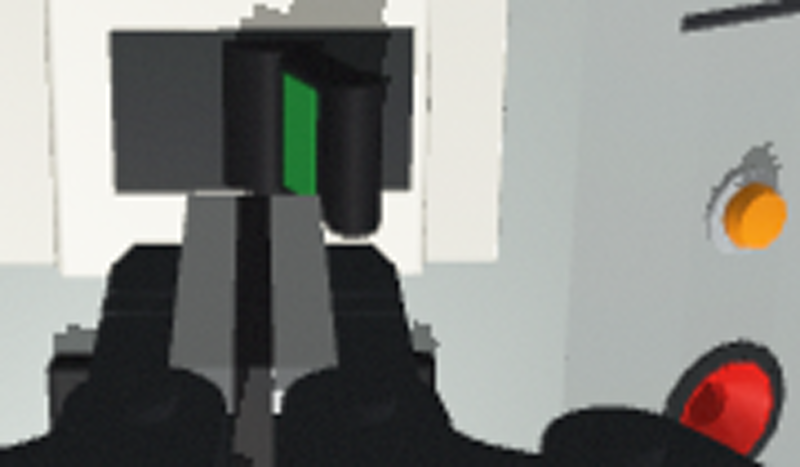

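Fingertips show at crop (255,195), within 1 mm of where the calibration predicts. Next, press the test button with a guarded motion.

Run:
```python
from h import *
from rig import manip as m
import cv2
s,y=-.007,.0765
m.move_to(tool(s,y,.035),rvp)
m.servo_line(tool(s,y,.021),rate=.06); m.hold(.15)
f0=np.array(m.get_contact_force());n=.021
print(f0)
while n>.0035:
    n-=.001;m.servo_line(tool(s,y,n),rate=.02);m.hold(.05)
    f=(np.array(m.get_contact_force())-f0)@Rp[:,2];a=(Rp.T@(np.array(m.get_position())-P0))[2]-.022
    print(round(n,4),round(f,2),round(a,4))
    if f>7:break
m.hold(.2)
m.servo_line(tool(s,y,.05),rate=.15)
m.move_to(tool(-.02,.045,.115),rvp);m.hold(.15)
c=wcam(m);pickle.dump(c,open("w2.pkl","wb"))
cv2.imwrite("pics/w2.png",cv2.resize(c["image"][100:325,125:425],(800,600),interpolation=cv2.INTER_CUBIC)[...,::-1])
print(m.get_time())
```

```text
[-0.316  -0.0869  0.6518]
0.02 -1.18 0.02
0.019 -0.58 0.0189
0.018 -0.77 0.018
0.017 -0.95 0.017
0.016 1.18 0.016
0.015 0.95 0.015
0.014 1.04 0.0139
0.013 1.15 0.0129
0.012 1.36 0.012
0.011 1.91 0.011
0.01 5.17 0.0101
0.009 19.46 0.0098
9.9417
```

View pics/w2.png

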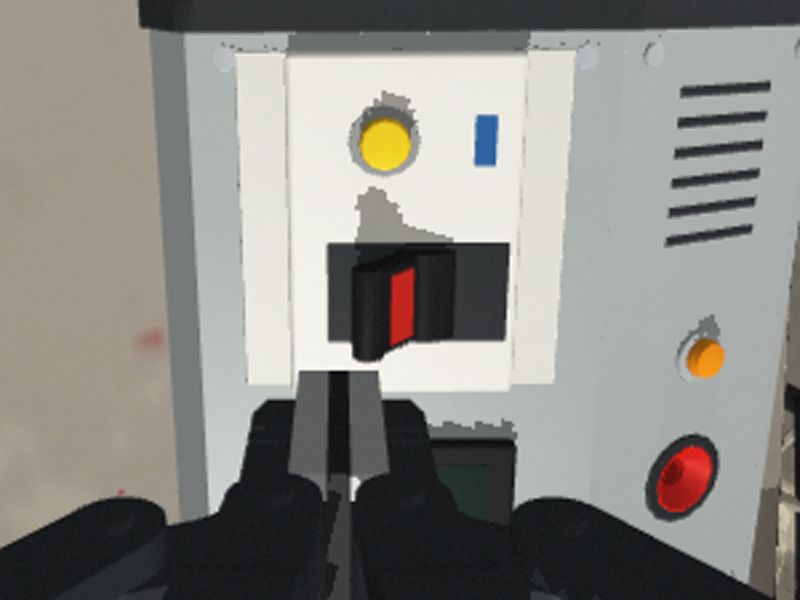

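The lever is down with red showing, and the button is back out at (385,145). The dropped bar is at crop (370,312).

Run:
```python
from h import *
c=pickle.load(open("w2.pkl","rb"));T=c["T"]
def pp(u,v,n):
    px=((u+.5)/2.667-.5+125,(v+.5)/2.667-.5+100)
    o=Rp.T@(T[:3,3]-P0);d=Rp.T@T[:3,:3]@np.array([(px[0]-c["cx"])/c["fx"],(px[1]-c["cy"])/c["fy"],1])
    return (o+d*(n-o[2])/d[2])[:2]
for a in [("bar",370,312,.025),("barfront",353,312,.025),("barL",372,266,.025),("barR",368,358,.025),("test",385,143,.016),("recF",328,295,.008),("recB",508,295,.008)]:print(a[0],pp(*a[1:]))
w=lambda u,v,z:ray(c,((u+.5)/2.667-.5+125,(v+.5)/2.667-.5+100),z,T)
h=w(682,477,.0925);l=w(705,358,.098);print(h,l,Rb.T@(h-C0),Rb.T@(l-C0))
```

```text
bar [-0.0117  0.034 ]
barfront [-0.0163  0.034 ]
barL [-0.0113  0.047 ]
barR [-0.0121  0.0206]
test [-0.0078  0.0785]
recF [-0.0232  0.0331]
recB [0.0288 0.0331]
[0.5669 0.0346 0.0925] [0.5705 0.08   0.098 ] [ 0.0524 -0.0389  0.0925] [0.05   0.0065 0.098 ]
```

Run:
```python
from h import *
from rig import manip as m
import cv2
y,n=.0325,.0135
m.move_to(tool(-.038,y,.04),rvp)
m.servo_line(tool(-.038,y,n),rate=.08); m.hold(.15)
f0=np.array(m.get_contact_force());s=-.036
print(Rp.T@f0)
while s<.003:
    s+=.0025;m.servo_line(tool(s,y,n),rate=.04);m.hold(.03)
    f=Rp.T@(np.array(m.get_contact_force())-f0)
    print(round(s,4),f)
    if -f[0]>5 and s>-.004 or -f[0]>10:break
m.hold(.1)
m.servo_line(tool(s-.02,y,n),rate=.1)
m.servo_line(tool(s-.02,y,.1),rate=.2);m.hold(.1)
c=wcam(m);pickle.dump(c,open("w3.pkl","wb"))
cv2.imwrite("pics/w3.png",cv2.resize(c["image"][100:325,125:425],(400,300),interpolation=cv2.INTER_CUBIC)[...,::-1])
print(m.get_time())
```

```text
Traceback (most recent call last):
rig.IKError: the arm cannot take that pose within its joint ranges
```

```bash
cat >> h.py <<'E'
def tiltrv(deg):   # tool z tilted forward deg from down, x = box left
    a=np.radians(deg);z=Rb@np.array([np.sin(a),0,-np.cos(a)]);x=Rb[:,1]
    M=np.column_stack([x,np.cross(z,x),z]);return M,R.from_matrix(M).as_rotvec()
def tipat(s,y,n,deg):
    M,rv=tiltrv(deg);return pan(s,y,n)-.022*M[:,2],rv
E
python3 - <<'E'
from h import *
from rig import manip as m
for t in (22,18,15,10,5,0):
    print(t,[(m.solve_ik(*tipat(s,.0325,n,t)) is not None) for s,n in((-.038,.04),(-.038,.0135),(-.02,.0135),(0,.0135))])
print(m.get_joint_positions())
E
```

```text
22 [True, True, True, True]
18 [True, True, True, True]
15 [True, True, True, True]
10 [True, True, True, True]
5 [True, True, True, True]
0 [True, True, True, True]
[ 0.4493  0.1806  2.3111 -0.7125  0.362   1.2145]
```

```bash
cat > lift.py <<'E'
from h import *
from rig import manip as m
import cv2
y,n,t=.0325,.0135,18
m.move_to(*tipat(-.038,y,.04,t))
m.servo_line(*tipat(-.038,y,n,t),rate=.08); m.hold(.15)
f0=np.array(m.get_contact_force());s=-.036
print(Rp.T@f0)
while s<.002:
    s+=.0025;m.servo_line(tipat(s,y,n,t)[0],rate=.04);m.hold(.03)
    f=Rp.T@(np.array(m.get_contact_force())-f0)
    print(round(s,4),f)
    if -f[0]>5 and s>-.006 or -f[0]>10:break
m.hold(.1)
m.servo_line(tipat(s-.02,y,n,t)[0],rate=.1)
m.servo_line(tipat(s-.02,y,.1,t)[0],rate=.2);m.hold(.1)
c=wcam(m);pickle.dump(c,open("w3.pkl","wb"))
cv2.imwrite("pics/w3.png",cv2.resize(c["image"][100:325,125:425],(400,300),interpolation=cv2.INTER_CUBIC)[...,::-1])
print(m.get_time())
E
python3 lift.py
```

```text
[ 0.1823 -0.1745  1.0928]
-0.0335 [-0.5361 -0.4481 -1.1196]
-0.031 [-1.6136 -0.4441  0.8195]
-0.0285 [-8.1212  3.945   6.8268]
-0.026 [-10.6232   3.1007  10.3225]
13.3417
```

View pics/w3.png

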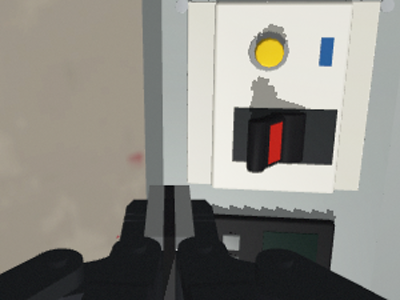

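It was the bevelled black finger shoulder that pressed down on the bar, so the push line ran through the hinge. I'll repeat it higher, using only the light pad tips and following the lever's arc.

```bash
cat > lift.py <<'E'
from h import *
from rig import manip as m
import cv2
y,t=.0335,22
m.move_to(*tipat(-.034,y,.045,t))
m.servo_line(*tipat(-.032,y,.0205,t),rate=.1); m.hold(.15)
f0=np.array(m.get_contact_force());print(Rp.T@f0)
for th in np.arange(-.9,.46,.09):
    s,n=.005+.026*np.sin(th)-.0115,.005+.026*np.cos(max(th,-.7))-.0040
    m.servo_line(tipat(s,y,n,t)[0],rate=.04);m.hold(.03)
    f=Rp.T@(np.array(m.get_contact_force())-f0)
    print(round(th,2),round(s,4),f)
    if -f[0]>5 and th>.25 or -f[0]>10:break
m.hold(.1)
m.servo_line(tipat(s-.02,y,n,t)[0],rate=.1)
m.servo_line(tipat(s-.02,y,.1,t)[0],rate=.2);m.hold(.1)
c=wcam(m);pickle.dump(c,open("w3.pkl","wb"))
cv2.imwrite("pics/w4.png",cv2.resize(c["image"][100:325,125:425],(400,300),interpolation=cv2.INTER_CUBIC)[...,::-1])
print(m.get_time())
E
python3 lift.py
```

```text
[-0.5262  0.8382 -0.0889]
-0.9 -0.0269 [-2.8675 -0.5559  2.5106]
-0.81 -0.0253 [-6.7556  1.2097  7.2669]
-0.72 -0.0236 [-11.1829   2.5637  12.878 ]
16.75
```

View pics/w4.png

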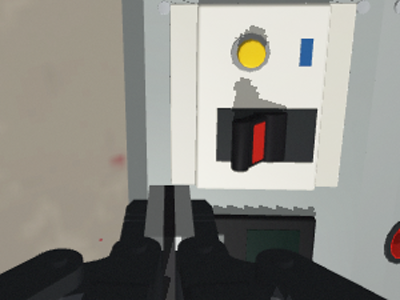

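The force ratio suggests sticky pads jamming the bar, because I was pushing along the slope only. I'll follow the true arc, outward as well as up-slope, with offsets from the measured contact.

```bash
python3 - <<'E'
s=open('lift.py').read()
a=s.index("for th");b=s.index("    m.servo_line(tipat(s,y,n,t)[0],rate=.04)")
s=s[:a]+'''for th in np.arange(-.78,.46,.07):
    s,n=.005+.026*np.sin(th)-.0150,.005+.026*np.cos(th)-.0060+.003*min(th+.78,.7)
'''+s[b:]
s=s.replace("-.032,y,.0205","-.034,y,.017").replace("or -f[0]>10","or -f[0]>13").replace("w4","w5")
open('lift.py','w').write(s)
E
python3 lift.py
```

```text
[ 0.5258  0.9331 -0.9479]
-0.78 -0.0283 [-4.4361  0.0584  4.2381]
-0.71 -0.0269 [-4.4877 -0.2727  4.4064]
-0.64 -0.0255 [-4.1175 -0.8164  6.2184]
-0.57 -0.024 [-4.3139 -0.7575  6.1761]
-0.5 -0.0225 [-3.7013 -1.4413  5.3509]
-0.43 -0.0208 [-3.4135 -1.6792  5.6524]
-0.36 -0.0192 [-3.3194 -2.1421  4.7873]
-0.29 -0.0174 [-1.578  -1.8643  2.4978]
-0.22 -0.0157 [ 0.0049 -1.2978  1.1487]
-0.15 -0.0139 [-0.4886 -2.0883  1.2756]
-0.08 -0.0121 [-0.815  -0.129   0.0986]
-0.01 -0.0103 [-0.657  -2.0896  1.2326]
0.06 -0.0084 [ 0.0733 -0.647   1.7421]
0.13 -0.0066 [-0.7823 -0.0727  1.2258]
0.2 -0.0048 [-0.689  -0.5991  0.4893]
0.27 -0.0031 [-0.2583 -2.0193  1.8462]
0.34 -0.0013 [ 0.0096 -1.2524  0.3824]
0.41 0.0004 [-0.8148 -1.5527  1.1274]
24.0833
```

View pics/w5.png

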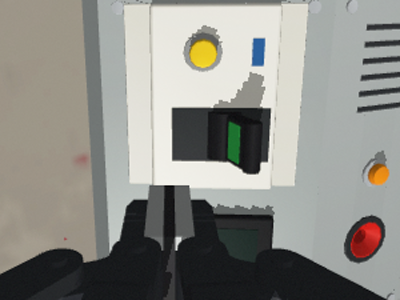

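Lever is up with green showing. Now the stylus.

```bash
cat >> h.py <<'E'
M0=np.column_stack([[0,1,0],[1,0,0],[0,0,-1.]]);rv0=R.from_matrix(M0).as_rotvec()
E
python3 - <<'E'
from h import *
from rig import manip as m
import cv2
x,y=.509,-.198
p=np.array(m.get_position());p[2]+=.06
m.servo_line(p,rate=.3)
m.move_to([x,y,.26],rv0)
m.command_gripper(.05,60)
m.servo_line([x,y,.109],rate=.2)
f0=np.array(m.get_contact_force())
m.command_gripper(0,60)
print(m.get_width(),m.get_grip_force(),np.array(m.get_contact_force())-f0,m.get_time())
m.servo_line([x,y,.255],rate=.15)
m.move_to([.568,.033,.225],rv0);m.hold(.2)
c=wcam(m);pickle.dump(c,open("w6.pkl","wb"))
cv2.imwrite("pics/w6.png",cv2.resize(c["image"][100:300,150:400],(750,600),interpolation=cv2.INTER_CUBIC)[...,::-1])
print(m.get_width(),m.get_time(),m.get_position())
E
```

```text
0.011330279697613327 58.370572328567505 [-2.0082 -0.0525  7.0646] 27.6
0.010928199677678118 29.925 [0.5681 0.0317 0.2252]
```

View pics/w6.png

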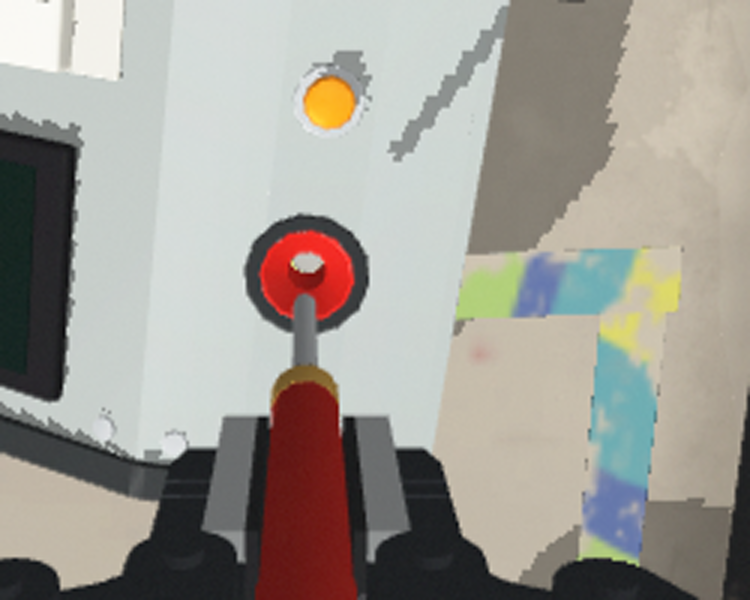

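Stylus held. The rod end shows at (304,298) and the funnel mouth is centred at (307,273), with the white button visible through the tube at (307,262).

Run:
```python
from h import *
c=pickle.load(open("w6.pkl","rb"));T=c["T"]
w=lambda u,v,z:ray(c,((u+.5)/3-.5+150,(v+.5)/3-.5+100),z,T)
P=T@np.linalg.inv(c["mount"])
print("TCP",P[:3,3],P[:3,2])
for z in(.120,.1245):print("tip",w(304,296+3,z))
print("hole",w(307,273,.0925),"tubetop",w(306,272,.085),"btn",w(307,262,.073),"lamp",w(330,102,.098))
```

```text
TCP [0.5681 0.0316 0.2252] [ 0.0003 -0.0002 -1.    ]
tip [0.5677 0.0352 0.12  ]
tip [0.5677 0.0366 0.1245]
hole [0.5684 0.0338 0.0925] tubetop [0.5682 0.032  0.085 ] btn [0.5685 0.0316 0.073 ] lamp [0.574  0.0779 0.098 ]
```

Run:
```python
from h import *
from rig import manip as m
x,y=.5687,.0293
m.servo_line([x,y,.215],rate=.1);m.hold(.15)
f0=np.array(m.get_contact_force())
z=.215
while z>.162:
    z-=.006 if z>.183 else .0015
    m.servo_line([x,y,z],rate=.06);m.hold(.04)
    f=np.array(m.get_contact_force())-f0
    print(round(z-.103,4),f,round(m.get_position()[2]-.103,4))
    if f[2]>9 or np.hypot(f[0],f[1])>6:break
print(m.get_time(),m.get_width())
```

```text
0.106 [ 1.0369  0.2191 -0.7203] 0.1057
0.1 [ 0.2591  0.7165 -0.0558] 0.0997
0.094 [ 0.6771 -0.1624 -0.0069] 0.0937
0.088 [ 0.8717 -0.3278 -0.3433] 0.0877
0.082 [-0.3604  0.0434 -0.1249] 0.0817
0.076 [ 0.14   -0.9471  0.6476] 0.0757
0.0745 [ 0.0666 -0.9447  0.5943] 0.0745
0.073 [ 1.0718 -0.457   1.9978] 0.0731
0.0715 [ 0.74   -0.2524  2.5198] 0.0716
0.07 [ 1.2682 -0.4394  3.7993] 0.0701
0.0685 [ 0.6072 -0.0627  4.5091] 0.0686
0.067 [-1.0303 -0.0058  7.4712] 0.0674
0.0655 [-2.6242 -0.2037 14.0057] 0.0669
34.125 0.010961947148786465
```

The force follows the button's spring and then hits the stop at rod height 67 mm, so it is fully down. A last look at the lever and the rest of the scene before handing in.

Run:
```python
from rig import manip as m
import cv2,numpy as np
m.hold(.4)
s=m.camera("scene")["image"];t=m.camera("top")["image"]
a=cv2.resize(s[150:280,190:360],(400,306),interpolation=cv2.INTER_CUBIC);b=cv2.resize(t[110:240,160:350],(400,274),interpolation=cv2.INTER_CUBIC)
cv2.imwrite("pics/end.png",np.vstack([a,b])[...,::-1])
print(m.get_contact_force(),m.get_position(),m.get_time())
```

```text
[-2.54554065  0.44490364 14.45238478] [0.56930349 0.02932247 0.16987215] 34.625
```

View pics/end.png

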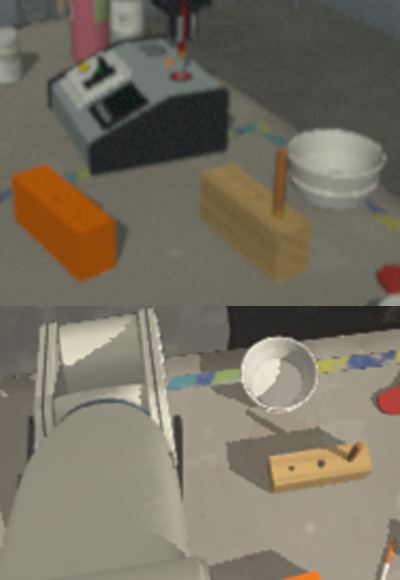

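The stylus is in the hole at (180,70), the lever is up with green at (100,68), and the needle tool and bowl are where they were.

```bash
python3 -c "
from rig import manip as m
print(m.sign_off())"
```

```text
the job is handed in; nothing more can be done
None
```

The job is handed in at about 35 s of the 54 s allowed: the test button tripped the lever, the lever is back up showing green (on the third try; the first two pushes jammed), and the gripper is holding the stylus on the fully pressed reset button at about 14 N. The needle tool and bowl are in place; I never went near the jar, but did not check it at the end.

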